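# Unstack sensor modules into their test cradles

## Robot

A 6-joint arm with a two-finger parallel gripper is mounted at the origin on the work surface. World frame = base frame: x ahead of the robot, y to its left, z up, the work surface at z = 0. Lengths are in m, angles in rad, forces in N, time in s.
With the tool pointing down it reaches from about 0.425 to 0.95 m from the base axis. Payload 3.5 kg.
Tool frame: the origin (TCP) lies midway between the tips of the shut fingers; the grasp point (between the pads) lies 19 mm behind it; z points along the fingers, y is the line along which they close (so a half turn about z gives the same grasp; the last joint's range is limited). The gripper opens to 85 mm and grips with 20 to 120 N. Pads are 22 mm wide; open, the fingers measure 114 mm over their backs; the gripper's body (76 mm by 85 mm) begins 54 mm behind the grasp point. The pads swing forward as they close: fully open they stand 13 mm farther back than shut.
Start: joints at [-1.272, 0.286, 1.577, -0, 1.279, -0.15], TCP at [0.293, -0.608, 0.231] pointing down, gripper open.
Joint ranges: [-2.77, 2.77], [-0.9, 2.22], [0.21, 2.48], [-1.53, 4.67], [0.24, 2.81], [-2.84, 2.84]. Speed limits (rad/s): [2.79, 2.79, 3.14, 3.14, 3.14, 3.14].

## Interface

Orientations are given as a unit quaternion [x, y, z, w].
In Python, from plant import get_state, read_camera, ctrl gives the robot as it stands.
- The arm moves only by the shell command python3 -m crank 'ROWS' [FORCE]. ROWS is JSON, a list of rows, each a list of 3 entries, a list of its own where there are three numbers: the shift along the tool's x, y, z in mm, then the turn about the tool's z in degrees, then the closure in counts, from 0 (fully open) to 255 (shut). In form: [[[tx, ty, tz], yaw, claw], ...]. A call has 1 to 10 rows; each row is the pose to reach, as a shift and turn from the pose commanded when the call began, along the tool's axes at that moment; what a row does not reach only later rows make up. A row lasts 1/10 s, in which the tool goes at most 50 mm and 8.59 degrees, less where a joint would pass 70% of its speed; a pose out of reach is approached as far as the arm can. A call with a gripper value outside its range is refused whole. The fingers move at their own pace and stop on an object; FORCE is the grip in N (left out, the last holds). Time passes only in rows, so rows that repeat a pose let the fingers close. It gives the time, the measured TCP pose, the force, the opening and the grip force at its end, in the units of the state.
- get_state(): the state, without advancing time (a new reading comes with each control period).
- read_camera(name): name is "scene" or "top" or "wrist"; returns a dict with "frame" (400x640x3 uint8, blue, green, red), "range_z" (400x640 float32, m along the optical axis (not along the pixel's ray), 0 where there is no reading), "vfov" (degrees; the focal length in pixels is half the picture's height over the tangent of half this angle, whatever the lens; pixels are square), "cx", "cy" (the principal point, pixels), "origin" and "orientation" of the camera in the world. Camera axes: x right, y down, z forward; pixel columns grow to the right and rows downward; lengths in m; the calibration is good to about 2 mm. A picture is of the moment at which its call begins.
- ctrl.sign_off(): hands the job in; it is judged then, once.
The state is a dict: "time": time; "qpos": joint angles; "dq": joint speeds; "joint_efforts": joint torques, N m; "eef_pos": TCP position; "tcp_rot": TCP orientation; "contact_force": force on the tool from outside, world axes, zero at the start; "wrist_torque": the same for the moment, N m; "opening": opening from 0.0 (shut) to 1.0 (fully open); "finger_force": force on a finger pad.
Only numpy, scipy, OpenCV 4.12 (cv2) and the standard library are available. Lean on these libraries where they do the work, as an engineer would, in place of code of your own. Each camera call takes 0.05 s, during which the arm holds its last target. There are 200 camera calls.

## Task

Four sensor modules have come to the bench stacked two high on the black carrier plate. Take the stacks apart and set each module down gently, upright and lengthwise, in the test cradle of its own colour, centred and square between the end stops (either way round). Leave the dispenser bottle and the tape roll where they stand.

Things in the scene. Friction and masses are not known exactly. Their poses are not given: they have to be found in the camera images.
- module_red_center (a point): centre of the red module: loose grey case with red end caps and top stripe, 120 long (x) x 46 wide (y) x 44 high (z) mm, 0.25 kg; grip across its width. Starts on the black fixed carrier plate (140 x 200 x 6 mm) under a shorter module, only its ends showing. The two stacks are parallel, side by side, 110 mm between centres.
- module_blue_center (a point): centre of the blue module: loose grey case with blue end caps and top stripe, 120 long (x) x 46 wide (y) x 44 high (z) mm, 0.25 kg; grip across its width. Starts on the black fixed carrier plate (140 x 200 x 6 mm) under a shorter module, only its ends showing. The two stacks are parallel, side by side, 110 mm between centres.
- module_yellow_center (a point): centre of the yellow module: loose grey case with yellow end caps and top stripe, 84 long (x) x 46 wide (y) x 44 high (z) mm, 0.25 kg; grip across its width. Starts on top of one of the longer modules (red or blue, varies), centred and parallel. The two stacks are parallel, side by side, 110 mm between centres.
- module_green_center (a point): centre of the green module: loose grey case with green end caps and top stripe, 84 long (x) x 46 wide (y) x 44 high (z) mm, 0.25 kg; grip across its width. Starts on top of one of the longer modules (red or blue, varies), centred and parallel. The two stacks are parallel, side by side, 110 mm between centres.
- cradle_red: red test cradle, fixed: red plate 156 long (x) x 62 wide (y) x 6 thick mm, end stops across its length 12 mm above the plate and 140 mm apart (10 mm to spare at each end of the module); long sides open. Origin: centre of its underside, on the table; a module set in it has its centre 28 mm above the origin.
- cradle_blue: blue test cradle, fixed: blue plate 156 long (x) x 62 wide (y) x 6 thick mm, end stops across its length 12 mm above the plate and 140 mm apart (10 mm to spare at each end of the module); long sides open. Origin: centre of its underside, on the table; a module set in it has its centre 28 mm above the origin.
- cradle_yellow: yellow test cradle, fixed: yellow plate 120 long (x) x 62 wide (y) x 6 thick mm, end stops across its length 12 mm above the plate and 104 mm apart (10 mm to spare at each end of the module); long sides open. Origin: centre of its underside, on the table; a module set in it has its centre 28 mm above the origin.
- cradle_green: green test cradle, fixed: green plate 120 long (x) x 62 wide (y) x 6 thick mm, end stops across its length 12 mm above the plate and 104 mm apart (10 mm to spare at each end of the module); long sides open. Origin: centre of its underside, on the table; a module set in it has its centre 28 mm above the origin.
- bottle_center (a point): centre (half-way up) of a loose white dispenser bottle with a blue cap, 44 mm across and 120 mm high, standing on the table between the things; leave it alone
- tape_center (a point): centre of a loose orange roll of tape lying flat, 66 mm across and 18 mm high; leave it alone
Mind the look-alikes: they are no part of the job. Several things have the shape of the cradle_blue; the one meant has the colours described above. Leave any pink look-alike of the part that bears module_green_center alone.

How it is judged:
At the end, for the whole second after the job is handed in: Each module is at rest, upright (0.08 rad) on its own colour's cradle, centred within 12 mm along and across, turned at most 0.2 rad from it (either way round), centre 24 to 32 mm above the cradle's underside; bottle upright, bottle and tape moved less than 30 mm (x of module_red_center in the frame of cradle_red between -0.012 and 0.012 m and y of module_red_center in the frame of cradle_red between -0.012 and 0.012 m and z of module_red_center in the frame of cradle_red between 0.024 and 0.032 m and angle between each of module_red_center, module_blue_center, module_yellow_center, module_green_center's own z axis and vertical below 0.08 rad and angle between the x axis of module_red_center and the x axis of cradle_red, either way round below 0.2 rad and linear speed of each of module_red, module_blue, module_yellow, module_green below 0.02 m/s and angular speed of each of module_red, module_blue, module_yellow, module_green below 0.2 rad/s and x of module_blue_center in the frame of cradle_blue between -0.012 and 0.012 m and y of module_blue_center in the frame of cradle_blue between -0.012 and 0.012 m and z of module_blue_center in the frame of cradle_blue between 0.024 and 0.032 m and angle between the x axis of module_blue_center and the x axis of cradle_blue, either way round below 0.2 rad and x of module_yellow_center in the frame of cradle_yellow between -0.012 and 0.012 m and y of module_yellow_center in the frame of cradle_yellow between -0.012 and 0.012 m and z of module_yellow_center in the frame of cradle_yellow between 0.024 and 0.032 m and angle between the x axis of module_yellow_center and the x axis of cradle_yellow, either way round below 0.2 rad and x of module_green_center in the frame of cradle_green between -0.012 and 0.012 m and y of module_green_center in the frame of cradle_green between -0.012 and 0.012 m and z of module_green_center in the frame of cradle_green between 0.024 and 0.032 m and angle between the x axis of module_green_center and the x axis of cradle_green, either way round below 0.2 rad and distance of each of bottle_center, tape_center from where it was at the start of the episode below 0.03 m and angle between bottle_center's own z axis and vertical below 0.3 rad); the robot touches nothing.
It fails at once if a module is dropped or slammed into its cradle (faster than 0.5 m/s within 45 mm above its seat) ((linear speed of module_red above 0.5 m/s and horizontal distance between module_red_center and cradle_red below 0.03 m and z of module_red_center in the frame of cradle_red below 0.073 m) or (linear speed of module_blue above 0.5 m/s and horizontal distance between module_blue_center and cradle_blue below 0.03 m and z of module_blue_center in the frame of cradle_blue below 0.073 m) or (linear speed of module_yellow above 0.5 m/s and horizontal distance between module_yellow_center and cradle_yellow below 0.03 m and z of module_yellow_center in the frame of cradle_yellow below 0.073 m) or (linear speed of module_green above 0.5 m/s and horizontal distance between module_green_center and cradle_green below 0.03 m and z of module_green_center in the frame of cradle_green below 0.073 m)).
It fails at once if the bottle or the tape roll is pushed 30 mm or more from its place (distance of any of bottle_center, tape_center from where it was at the start of the episode above 0.03 m).
It fails at once if the dispenser bottle is tipped over (angle between bottle_center's own z axis and vertical above 0.3 rad).
It also fails if it takes over 120 s, if anything falls off the work surface, if the arm or the gripper's body presses on something with over 40 N, if the wrist force passes 120 N, or if a joint passes its speed limit or range.

## Working session

There is one attempt and no reset: what is moved stays moved. The work goes in short steps, Python scripts to look and compute and a shell command to move; the robot and the scene stay as the last step left them, time stands still between calls to the robot, and variables do not carry over. Pictures are saved under pics/ and viewed, at most 14 in all, crops included, and the job is handed in when it is done.

```bash
ls; mkdir -p pics
cat > h.py <<'E'
import numpy as np,cv2,math
from scipy.spatial.transform import Rotation as R
from plant import get_state, read_camera, ctrl
def cam(n,png=None):
    c=read_camera(n)
    np.savez('%s.npz'%n,**{k:v for k,v in c.items()})
    if png: cv2.imwrite('pics/'+png,c['frame'])
    return c
def cloud(c):
    f=200/math.tan(math.radians(float(c['vfov']))/2)
    z=c['range_z'];v,u=np.mgrid[0:400,0:640]
    P=np.stack([(u-c['cx'])/f*z,(v-c['cy'])/f*z,z],-1)
    return P@R.from_quat(c['orientation']).as_matrix().T+c['origin']
E
python3 - <<'E'
from h import *
s=get_state();print(s)
for n in('scene','top'):
    c=cam(n,n+'1.png');print(n,c['vfov'],c['cx'],c['cy'],c['origin'],c['orientation'])
E
```

```text
pics
{'time': 0.0, 'qpos': array([-1.27197855e+00,  2.87147852e-01,  1.57821562e+00, -2.84914327e-06,
        1.27860217e+00, -1.50030518e-01]), 'dq': array([-6.68666101e-04, -1.30651731e-03, -1.64617028e-03, -2.58423895e-03,
       -2.88883885e-04,  3.67700889e-05]), 'joint_efforts': array([ 7.12845722e-04, -4.05979764e+01, -2.92625517e+01, -1.49042844e-04,
        5.76516250e-03, -1.66315218e-06]), 'eef_pos': array([ 0.29270834, -0.60748449,  0.22993815]), 'tcp_rot': array([ 9.74921644e-01,  2.22545231e-01, -8.95462241e-05, -1.18311219e-03]), 'contact_force': array([-0.00193783,  0.01612831,  0.82012127]), 'wrist_torque': array([-0.02306757, -0.00151747, -0.01693244]), 'finger_force': 0.0, 'opening': 0.9980348113379413}
scene 45.687824305801016 315.1551644649758 199.8679253878346 [1.10065453 0.66843186 0.65721287] [ 0.28859735  0.82862667 -0.45121626 -0.16276761]
top 47.02916010353932 314.8202732630599 202.31706101500117 [ 0.39992133 -0.03081012  1.43602326] [ 0.70978511 -0.70251426  0.04385625 -0.02748553]
```

View pics/scene1.png

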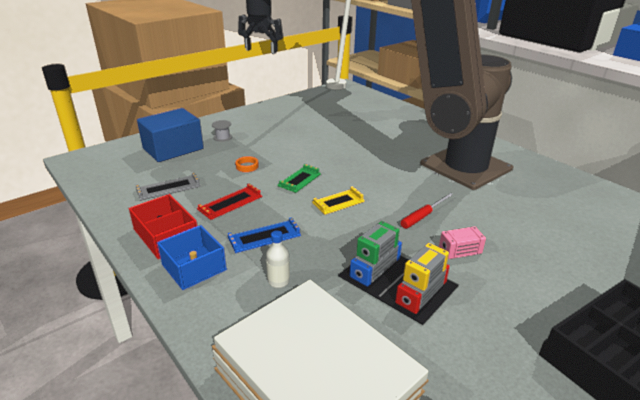

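View pics/top1.png

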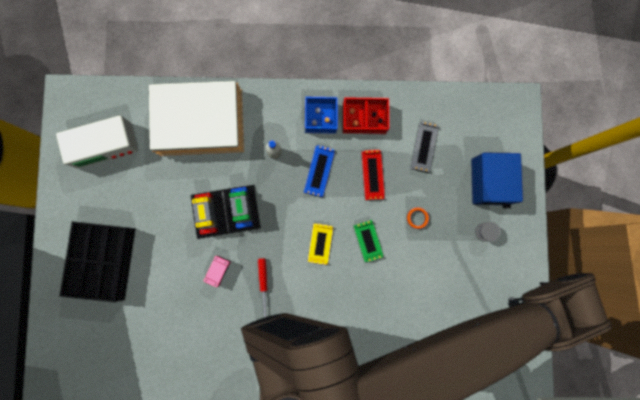

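Scene view: green sits on blue and yellow on red. In the top view the yellow/red stack is at (203,214) and green/blue at (239,206). The cradles are blue (320,171), red (373,175), yellow (320,243) and green (369,241). The bottle is at (272,149), the tape at (418,218), and the grey and pink look-alikes at (425,146) and (217,271).

```bash
cat >> h.py <<'E'
HUE={'red':[(0,8),(172,180)],'blue':[(100,125)],'yellow':[(22,34)],'green':[(50,85)]}
def rect(c,col,box,zr):
    P=cloud(c);h=cv2.cvtColor(c['frame'],cv2.COLOR_BGR2HSV)
    m=np.zeros((400,640),bool)
    for a,b in HUE[col]: m|=(h[...,0]>=a)&(h[...,0]<=b)
    m&=(h[...,1]>110)&(h[...,2]>50)&(P[...,2]>zr[0])&(P[...,2]<zr[1])&(c['range_z']>0)
    k=np.zeros_like(m);k[box[1]:box[3],box[0]:box[2]]=1;m&=k
    m=cv2.morphologyEx(m.astype('uint8'),cv2.MORPH_OPEN,np.ones((2,2)))>0
    Q=P[m]
    if len(Q)<8: return None
    (x,y),(w,hh),a=cv2.minAreaRect((Q[:,:2]*1000).astype('float32'))
    if w<hh: w,hh,a=hh,w,a+90
    a=(a+90)%180-90
    return np.round([x,y,np.median(Q[:,2])*1000,w,hh,a,len(Q)],1)
E
python3 - <<'E'
from h import *
c=dict(np.load('top.npz'))
for n,col,b,z in [('cb','blue',(295,140,342,205),(-.01,.03)),('cr','red',(355,143,395,205),(-.01,.03)),('cy','yellow',(300,215,342,270),(-.01,.03)),('cg','green',(345,215,390,268),(-.01,.03)),
 ('yel','yellow',(180,180,262,245),(.06,.13)),('red','red',(180,180,222,245),(.02,.07)),('grn','green',(222,180,262,245),(.06,.13)),('blu','blue',(222,180,262,245),(.02,.07))]:
    print(n,rect(c,col,b,z))
P=cloud(c)
for n,(u,v) in dict(bottle=(272,145),tape=(418,210),tape2=(418,227),grey=(425,146),bin=(320,115),binr=(366,115),blueboxR=(366,100)).items(): print(n,P[v,u])
# heights > .06 map summary
E
```

```text
cb [560.2 -58.7   5.3 324.7  65.1 -13.7 767. ]
cr [ 532.8 -189.     5.2  390.5  134.9  -30.9  777. ]
cy [414.7 -75.2   5.6 122.1  83.5  -8.4 691. ]
cg [ 397.4 -154.3    5.5  233.1  120.1  -71.8  584. ]
yel [500.9 275.4  92.8  81.7  59.8   8.7 296. ]
red [501.1 270.8  47.6 119.5  50.4   8.7 140. ]
grn [458.8  96.   92.9 265.4  88.   46.8 243. ]
blu [462.2 104.   47.8 278.3 103.8  44.8 143. ]
bottle [0.69918199 0.0652826  0.12150913]
tape [ 0.52424379 -0.3869623   0.00819575]
tape2 [ 0.47059105 -0.38436845  0.01570135]
grey [ 0.72980283 -0.4133079   0.00379519]
bin [ 0.82559127 -0.07733753  0.00434153]
binr [ 0.81323915 -0.218003    0.05360038]
blueboxR [ 0.86264225 -0.21880165  0.04845783]
```

```bash
cat >> h.py <<'E'
def rect2(c,col,box,z,close=5,up=2):
    "mask by colour in box, biggest blob, rays cut with plane z (m); min-area rect in mm"
    h=cv2.cvtColor(c['frame'],cv2.COLOR_BGR2HSV);m=np.zeros((400,640),bool)
    for a,b in HUE[col]: m|=(h[...,0]>=a)&(h[...,0]<=b)
    m&=(h[...,1]>100)&(h[...,2]>50)
    k=np.zeros_like(m);k[box[1]:box[3],box[0]:box[2]]=1;m=(m&k).astype('uint8')
    m=cv2.morphologyEx(m,cv2.MORPH_CLOSE,np.ones((close,close)))
    n,l,s,_=cv2.connectedComponentsWithStats(m);i=1+np.argmax(s[1:,4])
    v,u=np.nonzero(l==i);f=200/math.tan(math.radians(float(c['vfov']))/2)
    d=np.stack([(u-c['cx'])/f,(v-c['cy'])/f,np.ones(len(u))],-1)@R.from_quat(c['orientation']).as_matrix().T
    Q=(c['origin']+d*((z-c['origin'][2])/d[:,2])[:,None])[:,:2]*1000
    (x,y),(w,hh),a=cv2.minAreaRect(Q.astype('float32'))
    if w<hh: w,hh,a=hh,w,a+90
    return np.round([x,y,w,hh,(a+90)%180-90,len(Q)],1)
E
python3 - <<'E'
from h import *
c=dict(np.load('top.npz'))
for n,col,b,z in [('cb','blue',(295,140,342,205),.008),('cr','red',(355,143,395,205),.008),('cy','yellow',(300,215,342,270),.008),('cg','green',(345,215,390,268),.008),
 ('yel','yellow',(180,180,262,245),.094),('red','red',(180,180,222,245),.05),('grn','green',(222,180,262,245),.094),('blu','blue',(222,180,262,245),.05)]:
    print(n,rect2(c,col,b,z,15 if n[0]!='c' else 9))
E
```

```text
cb [ 646.1  -75.2  159.4   66.   -14.1 1020. ]
cr [ 636.  -245.1  160.6   64.8    4.3 1020. ]
cy [417.  -81.  123.7  64.9  -8.4 831. ]
cg [ 426.6 -230.2  120.3   62.7   17.5  774. ]
yel [504.5 265.7  89.5  53.3   9.4 376. ]
red [451.7 258.5  51.8  19.4 -82.2 112. ]
grn [522.2 161.1  86.2  50.9  10.6 336. ]
blu [471.7 152.1  51.6  19.8 -79.9 110. ]
```

```bash
cat >> h.py <<'E'
def go(x,y,z,a=None):
    "shift (mm) and yaw (deg) in tool axes from the current pose to TCP x,y,z mm with tool x at world angle a deg"
    s=get_state();M=R.from_quat(s['tcp_rot']).as_matrix();p=s['eef_pos']*1000
    a0=math.degrees(math.atan2(M[1,0],M[0,0]));d=M.T@(np.array([x,y,z])-p)
    print('now',np.round(p,1),'a0 %.1f'%a0,'t',s['time'],'| shift',np.round(d,1),'yaw',None if a is None else round((a0-a+90)%180-90,1))
E
python3 -c "
from h import *
go(522,161,230,10)"
```

```text
now [ 292.7 -607.6  230.1] a0 25.7 t 0.1 | shift [ 540.  -593.     1.5] yaw 15.7
```

```bash
python3 -m crank '[[[540,-593,0],16,0],[[540,-593,0],16,0],[[540,-593,0],16,0],[[540,-593,0],16,0],[[540,-593,0],16,0],[[540,-593,0],16,0],[[540,-593,0],16,0],[[540,-593,0],16,0],[[540,-593,0],16,0],[[540,-593,0],16,0]]' 40
python3 -c "
from h import *
go(522,161,230,10)"
```

```text
time: 1.1
eef_pos: [0.4357, -0.1269, 0.2311]
tcp_rot: [0.996, 0.084, 0.0, -0.0]
contact_force: [0.8, 0.4, 0.6]
opening: 1.003
finger_force: 0.0
now [ 435.7 -126.9  231.1] a0 9.7 t 1.1 | shift [ 133.5 -269.3    1.1] yaw -0.3
```

```bash
python3 -m crank '[[[133,-269,0],0,0],[[133,-269,0],0,0],[[133,-269,0],0,0],[[133,-269,0],0,0],[[133,-269,0],0,0],[[133,-269,0],0,0],[[133,-269,0],0,0],[[133,-269,0],0,0],[[133,-269,0],0,0],[[133,-269,0],0,0]]'
python3 -c "
from h import *
c=cam('wrist','w1.png');print(c['origin'],c['vfov'])
for n,z in (('green',.094),('yellow',.094)): print(n,rect2(c,n,(0,0,640,400),z,41))
for n,z in (('red',.05),('blue',.05)): print(n,rect2(c,n,(0,0,640,400),z,5))
"
```

```text
time: 2.1
eef_pos: [0.5213, 0.1573, 0.2312]
tcp_rot: [0.996, 0.084, -0.0, 0.0]
contact_force: [0.1, 0.4, 0.4]
opening: 1.001
finger_force: 0.0
[0.60370576 0.17222121 0.37232689] 61.87294117065044
green [ 468.1 -140.1  102.    64.    17.5 5028. ]
yellow [ 459.2  -19.4   97.7   52.5   -8.6 4194. ]
red [ 349.2  102.9  101.4   22.7    4.7 1316. ]
blue [ 642.4  -46.5  142.8   60.3  -13.9 7245. ]
```

View pics/w1.png

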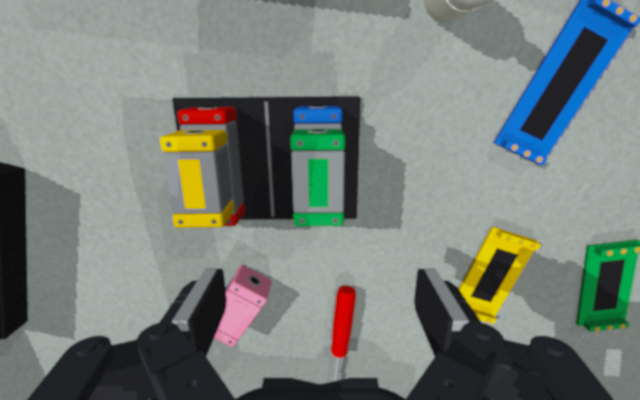

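The wrist view shows green on blue at (318,177) and yellow on red at (200,180), with the bottle at (455,5) and the blue cradle at (565,85).

```bash
cat >> h.py <<'E'
def rect3(c,col,box,z,tol=.006):
    "like rect2 but uses range to keep only points near height z"
    P=cloud(c);c=dict(c);f=c['frame'].copy();f[(abs(P[...,2]-z)>tol)]=0;c['frame']=f
    return rect2(c,col,box,z,41)
E
python3 -c "
from h import *
c=dict(np.load('wrist.npz'))
print('g',rect3(c,'green',(280,90,360,240),.094))
print('y',rect3(c,'yellow',(150,90,250,240),.094))
print('b',rect3(c,'blue',(280,90,360,240),.05))
print('r',rect3(c,'red',(150,90,250,240),.05))
go(522,161,56,10)
"
```

```text
g [ 525.9  161.3   82.9   45.1   10.2 2796. ]
y [ 506.9  267.6   82.6   45.9   10.1 3138. ]
b [577.1 170.5  45.1  13.7 -80.5 753. ]
r [558.2 277.   45.8  13.7 -80.5 736. ]
now [521.4 157.3 231.3] a0 9.6 t 2.15 | shift [  1.2  -3.6 175.3] yaw -0.4
```

```bash
python3 -m crank '[[[5,-3,40],0,0],[[5,-3,80],0,0],[[5,-3,115],0,0],[[5,-3,145],0,0],[[5,-3,165],0,0],[[5,-3,175],0,0],[[5,-3,175],0,0],[[5,-3,175],0,255],[[5,-3,175],0,255],[[5,-3,175],0,255]]' 40
python3 -m crank '[[[0,0,0],0,255],[[0,0,0],0,255],[[0,0,0],0,255],[[0,0,0],0,255]]'
python3 -c "
from h import *
go(427,-230,150,17.5)
"
```

```text
time: 3.15
eef_pos: [0.5273, 0.1622, 0.0582]
tcp_rot: [0.996, 0.085, 0.002, 0.0]
contact_force: [-1.4, -0.5, 0.2]
opening: 0.536
finger_force: 41.9
time: 3.55
eef_pos: [0.5273, 0.1624, 0.0581]
tcp_rot: [0.996, 0.085, 0.002, 0.0]
contact_force: [-0.9, -1.1, 6.8]
opening: 0.53
finger_force: 42.6
now [527.3 162.4  58.1] a0 9.7 t 3.55 | shift [-164.9  369.8  -92.2] yaw -7.8
```

```bash
python3 -m crank '[[[0,0,-15],0,255],[[0,0,-50],0,255],[[0,0,-90],0,255],[[0,0,-130],0,255],[[0,0,-150],0,255],[[-15,35,-150],-8,255],[[-35,80,-150],-8,255],[[-50,115,-150],-8,255],[[-60,140,-150],-8,255],[[-60,140,-150],-8,255]]'
python3 -c "
from h import *
c=dict(np.load('wrist.npz'))
print('cb',rect3(c,'blue',(490,0,640,170),.007,.008),'cy',rect3(c,'yellow',(445,215,545,330),.007,.008))
c=cam('wrist','w2.png')
go(427,-230,208,17.5)
"
```

```text
time: 4.55
eef_pos: [0.4892, 0.0121, 0.2062]
tcp_rot: [0.988, 0.152, -0.001, 0.0]
contact_force: [-0.4, -0.2, -1.5]
opening: 0.535
finger_force: 42.0
cb [ 6.4960e+02 -8.2500e+01  1.7130e+02  9.0800e+01 -9.7000e+00  1.0683e+04] cy [ 415.2  -79.2  126.5   68.2   -8.1 4028. ]
now [489.7  13.5 206.3] a0 17.5 t 4.6 | shift [-133.2  213.3   -1.8] yaw 0.0
```

View pics/w2.png

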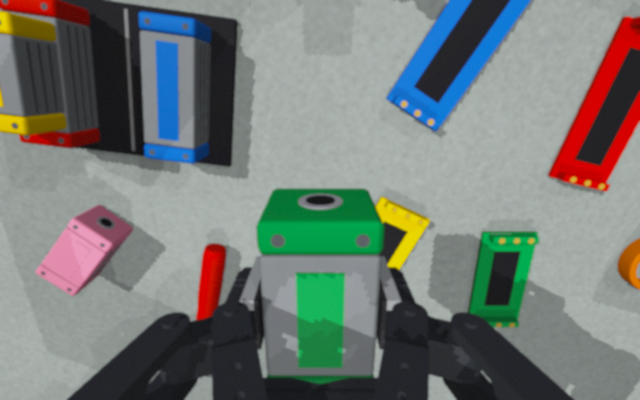

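Green is held squarely at (320,285). The green cradle is fully in view at (505,280), and blue is undisturbed at (173,85).

```bash
python3 -c "
from h import *
c=dict(np.load('wrist.npz'))
for z in(.006,.01): print('cg',rect2(c,'green',(455,220,560,335),z,21))
print('blue',rect3(c,'blue',(120,0,215,170),.05))
"
```

```text
cg [ 423.4 -231.3  129.5   65.3   17.4 4864. ]
cg [ 425.1 -228.1  128.    64.5   17.4 4864. ]
blue [ 531.6  159.9  130.9   46.4   10.  5218. ]
```

```bash
python3 -m crank '[[[-20,32,0],0,255],[[-47,75,0],0,255],[[-73,117,0],0,255],[[-100,160,0],0,255],[[-120,192,0],0,255],[[-133,213,0],0,255],[[-133,213,0],0,255],[[-133,213,30],0,255],[[-133,213,60],0,255],[[-133,213,60],0,255]]'
python3 -c "
from h import *
go(427,-230,15,17.5)
c=cam('wrist','w3.png')
"
```

```text
time: 5.6
eef_pos: [0.4263, -0.2252, 0.1417]
tcp_rot: [0.988, 0.155, -0.003, -0.004]
contact_force: [-0.7, 1.2, -1.5]
opening: 0.534
finger_force: 42.1
now [ 426.3 -225.2  141.7] a0 17.8 t 5.6 | shift [ -0.2   6.  126.6] yaw 0.3
```

View pics/w3.png

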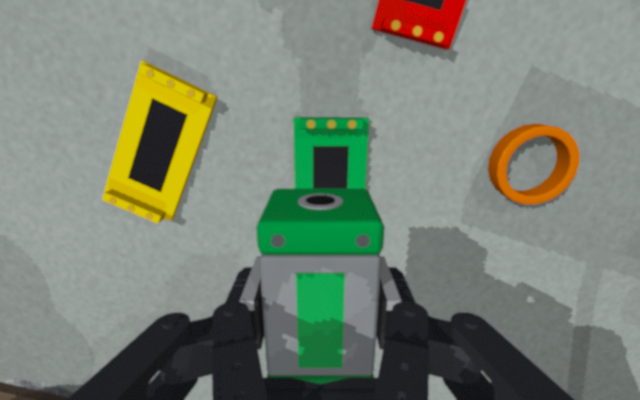

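The cradle's far end shows at (295..369,117), about 12 px right of the module axis, so a few mm of y correction is due. Its corners will give the exact figure.

```bash
cat >> h.py <<'E'
def px(c,u,v,z):
    f=200/math.tan(math.radians(float(c['vfov']))/2)
    d=R.from_quat(c['orientation']).as_matrix()@[(u-c['cx'])/f,(v-c['cy'])/f,1]
    return (c['origin']+d*(z-c['origin'][2])/d[2])[:2]*1000
E
python3 -c "
from h import *
c=dict(np.load('wrist.npz'))
a=px(c,295,117,.018);b=px(c,369,118,.018);print(a,b,np.linalg.norm(a-b))
m=(a+b)/2;t=math.radians(17.5);print('centre',m-60*np.array([math.cos(t),math.sin(t)]))
print('cy',rect2(c,'yellow',(90,50,230,235),.008,21))
"
```

```text
[ 477.28312864 -186.18268314] [ 494.00867352 -240.76089134] 57.08348852219997
centre [ 428.42288404 -231.51413521]
cy [ 4.146e+02 -8.330e+01  1.264e+02  6.210e+01 -8.200e+00  8.783e+03]
```

```bash
python3 -m crank '[[[1,6,20],0,255],[[1,6,50],0,255],[[1,6,75],0,255],[[1,6,95],0,255],[[1,6,107],0,255],[[1,6,115],0,255],[[1,6,120],0,255],[[1,6,123],0,255],[[1,6,124],0,255],[[1,6,124],0,255]]'
python3 -c "
from h import *
go(428,-231,14,17.5)"
```

```text
time: 6.65
eef_pos: [0.4316, -0.2348, 0.0228]
tcp_rot: [0.988, 0.154, 0.0, 0.0]
contact_force: [-0.0, 0.6, -2.5]
opening: 0.53
finger_force: 42.3
now [ 431.6 -234.8   22.8] a0 17.7 t 6.65 | shift [-2.3 -4.7  8.8] yaw 0.2
```

```bash
python3 -m crank '[[[-1,-4,1],0,255],[[-1,-4,3],0,255],[[-1,-4,5],0,255],[[-1,-4,7],0,255],[[-1,-4,8],0,255],[[-1,-4,9],0,255],[[-1,-4,9],0,255]]'
python3 -c "
from h import *
go(428,-231,14,17.5);print(get_state()['contact_force'])"
```

```text
time: 7.35
eef_pos: [0.429, -0.231, 0.0142]
tcp_rot: [0.988, 0.154, -0.001, -0.001]
contact_force: [-3.4, 1.9, 6.8]
opening: 0.535
finger_force: 43.2
now [ 429.  -231.    14.2] a0 17.7 t 7.35 | shift [-1.  -0.3  0.2] yaw 0.2
[-3.39834161  1.85330991  6.75342966]
```

Seated. Release, rise, and head back toward yellow.

```bash
python3 -m crank '[[[0,0,0],0,150],[[0,0,0],0,80],[[0,0,0],0,0],[[0,0,0],0,0],[[0,0,0],0,0],[[0,0,-30],0,0],[[0,0,-75],0,0],[[0,0,-125],0,0],[[0,0,-175],0,0],[[0,0,-200],0,0]]'
python3 -m crank '[[[0,0,0],0,0]]'
python3 -c "
from h import *
c=cam('wrist','w4.png')
go(507,267.5,215,10)"
```

```text
time: 8.35
eef_pos: [0.4308, -0.2323, 0.2188]
tcp_rot: [0.988, 0.154, 0.003, 0.003]
contact_force: [0.0, -0.2, 0.6]
opening: 1.004
finger_force: 0.0
time: 8.45
eef_pos: [0.4314, -0.2328, 0.219]
tcp_rot: [0.988, 0.154, 0.004, 0.004]
contact_force: [0.5, 0.1, 0.1]
opening: 0.999
finger_force: 0.0
now [ 430.1 -231.8  215.7] a0 17.7 t 8.5 | shift [ 225.1 -452.2   -0.7] yaw 7.7
```

View pics/w4.png

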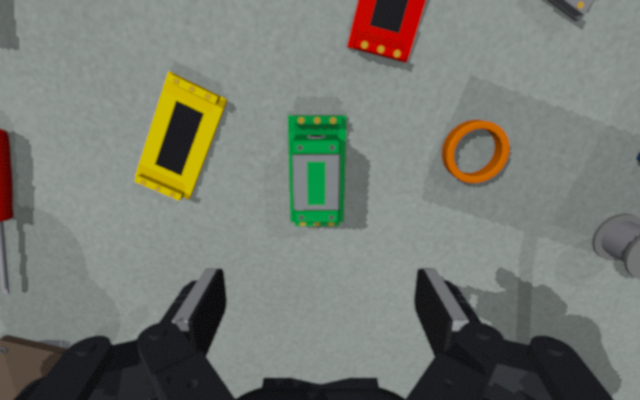

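Green is seated centred at (317,172) between its stops. Next, yellow.

```bash
python3 -c "
from h import *
c=dict(np.load('wrist.npz'))
for z in (.006,.012): print('cy',rect2(c,'yellow',(120,60,240,210),z,21))
print('g',rect3(c,'green',(270,95,360,240),.05))
"
python3 -m crank '[[[20,-40,0],7,0],[[42,-85,0],7,0],[[64,-130,0],7,0],[[86,-175,0],7,0],[[108,-220,0],7,0],[[130,-265,0],7,0],[[152,-310,0],7,0],[[174,-355,0],7,0],[[196,-400,0],7,0],[[225,-452,0],7,0]]'
python3 -m crank '[[[0,0,0],0,0],[[0,0,0],0,0],[[0,0,0],0,0]]'
python3 -c "
from h import *
c=cam('wrist','w5.png')
print('y',rect3(c,'yellow',(200,0,440,300),.094),'r',rect3(c,'red',(200,0,440,300),.05))
go(507,267.5,56,10)"
```

```text
cy [ 414.6  -82.4  126.    62.7   -8.2 5772. ]
cy [ 416.2  -84.4  123.8   61.7   -8.2 5772. ]
g [ 427.2 -229.9   82.9   45.    17.7 3166. ]
time: 9.5
eef_pos: [0.5024, 0.2598, 0.2103]
tcp_rot: [0.996, 0.094, -0.002, 0.001]
contact_force: [0.9, -0.5, 0.9]
opening: 1.005
finger_force: 0.0
time: 9.8
eef_pos: [0.503, 0.257, 0.2114]
tcp_rot: [0.996, 0.093, -0.002, 0.001]
contact_force: [0.3, 0.2, -0.3]
opening: 0.999
finger_force: 0.0
y [ 506.6  269.4   82.7   45.     9.8 3335. ] r [557.9 278.6  45.1  13.7 -79.4 826. ]
now [503.3 256.7 212. ] a0 10.6 t 9.85 | shift [  6.  -10.  155.9] yaw 0.6
```

```bash
python3 -m crank '[[[6,-11,30],1,0],[[6,-11,70],1,0],[[6,-11,105],1,0],[[6,-11,130],1,0],[[6,-11,147],1,0],[[6,-11,155],1,0],[[6,-11,155],1,0],[[6,-11,155],1,0],[[6,-11,155],1,0]]'
python3 -c "
from h import *
go(506.7,268.7,56,10)"
```

```text
time: 10.75
eef_pos: [0.5089, 0.27, 0.06]
tcp_rot: [0.996, 0.084, 0.001, -0.0]
contact_force: [0.0, -0.2, 0.4]
opening: 1.001
finger_force: 0.0
now [508.9 270.   60. ] a0 9.7 t 10.75 | shift [-2.4  0.9  4. ] yaw -0.3
```

```bash
python3 -m crank '[[[-2,1,2],0,0],[[-2,1,2],0,255],[[-2,1,2],0,255],[[-2,1,2],0,255],[[-2,1,2],0,255],[[-2,1,2],0,255],[[-2,1,2],0,255]]'
python3 -c "
from h import *
go(416,-82,210,-8.3)"
python3 -m crank '[[[0,0,-10],0,255],[[0,0,-40],0,255],[[0,0,-80],0,255],[[0,0,-120],0,255],[[0,0,-150],0,255],[[-20,35,-150],6,255],[[-40,75,-150],12,255],[[-62,115,-150],18,255],[[-82,155,-150],18,255],[[-100,190,-150],18,255]]'
python3 -m crank '[[[0,0,0],0,255],[[0,0,0],0,255],[[0,0,0],0,255]]'
python3 -c "
from h import *
go(416,-82,210,-8.3)"
```

```text
time: 11.45
eef_pos: [0.5062, 0.2686, 0.0566]
tcp_rot: [0.996, 0.085, 0.0, -0.0]
contact_force: [-0.9, -0.7, 3.2]
opening: 0.535
finger_force: 41.9
now [506.2 268.6  56.6] a0 9.7 t 11.45 | shift [-148.   330.3 -153.4] yaw 18.0
time: 12.45
eef_pos: [0.4379, 0.0631, 0.2059]
tcp_rot: [0.997, -0.072, -0.0, 0.0]
contact_force: [0.4, -0.8, -2.6]
opening: 0.538
finger_force: 42.0
time: 12.75
eef_pos: [0.4394, 0.065, 0.2063]
tcp_rot: [0.997, -0.072, -0.0, -0.0]
contact_force: [-0.1, 0.1, -2.1]
opening: 0.533
finger_force: 42.3
now [439.4  65.  206.3] a0 -8.3 t 12.75 | shift [ -2.1 148.9  -3.8] yaw 0.0
```

```bash
python3 -m crank '[[[-1,35,0],0,255],[[-1,80,0],0,255],[[-2,120,0],0,255],[[-2,149,0],0,255],[[-2,149,20],0,255],[[-2,149,50],0,255],[[-2,149,80],0,255],[[-2,149,80],0,255],[[-2,149,80],0,255],[[-2,149,80],0,255]]'
python3 -c "
from h import *
c=cam('wrist','w6.png')
go(416,-82,60,-8.3)"
```

```text
time: 13.75
eef_pos: [0.4175, -0.0828, 0.1282]
tcp_rot: [0.997, -0.072, 0.001, 0.001]
contact_force: [0.2, -0.3, -2.0]
opening: 0.533
finger_force: 42.8
now [417.6 -82.9 128.4] a0 -8.2 t 13.8 | shift [-2.  -0.8 68.4] yaw 0.1
```

View pics/w6.png

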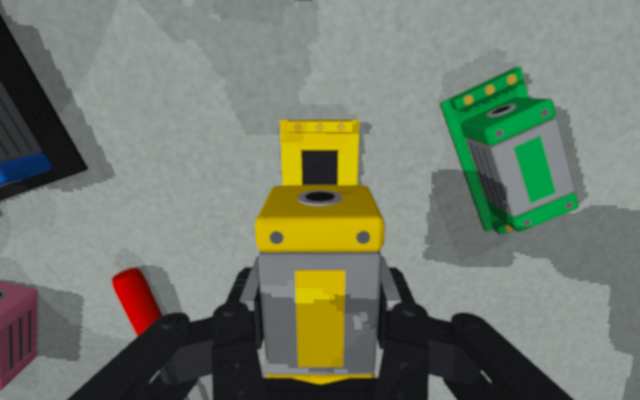

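The cradle end spans (281..359,121), centred at u = 320 and so aligned with the held module.

```bash
python3 -c "
from h import *
c=dict(np.load('wrist.npz'))
a=px(c,281,121,.018);b=px(c,359,121,.018);print(a,b,np.linalg.norm(a-b))
m=(a+b)/2;t=math.radians(-8.2);p=m-60*np.array([math.cos(t),math.sin(t)]);print('centre',p)
go(p[0],p[1],12.6,-8.2)
"
```

```text
[480.40835315 -62.39673553] [ 472.13854609 -119.22792815] 57.42973239852939
centre [416.88687576 -82.25459582]
now [417.6 -82.9 128.4] a0 -8.2 t 13.8 | shift [ -1.3  -0.7 115.8] yaw -0.0
```

```bash
python3 -m crank '[[[-1,0,30],0,255],[[-1,0,60],0,255],[[-1,0,80],0,255],[[-1,0,93],0,255],[[-1,0,102],0,255],[[-1,0,107],0,255],[[-1,0,107],0,255],[[-1,0,107],0,255]]'
python3 -c "
from h import *
go(417,-82.3,12.6,-8.2)"
```

```text
time: 14.6
eef_pos: [0.4159, -0.0829, 0.0202]
tcp_rot: [0.997, -0.072, 0.001, 0.0]
contact_force: [-0.4, 0.1, -2.4]
opening: 0.528
finger_force: 42.9
now [415.9 -82.9  20.2] a0 -8.3 t 14.6 | shift [ 1.  -0.8  7.6] yaw -0.1
```

```bash
python3 -m crank '[[[1,-1,2],0,255],[[1,-1,4],0,255],[[1,-1,6],0,255],[[1,-1,7],0,255],[[1,-1,8],0,255],[[1,-1,8],0,255]]'
python3 -m crank '[[[0,0,0],0,150],[[0,0,0],0,80],[[0,0,0],0,0],[[0,0,0],0,0],[[0,0,0],0,0],[[0,0,-30],0,0],[[0,0,-75],0,0],[[0,0,-125],0,0],[[0,0,-170],0,0],[[0,0,-200],0,0]]'
python3 -m crank '[[[0,0,0],0,0],[[0,0,0],0,0]]'
python3 -c "
from h import *
c=cam('wrist')
print('y',rect3(c,'yellow',(200,50,440,300),.05))
t=cam('top')
print('r',rect2(t,'red',(180,180,222,245),.05,15))
print('blue',rect3(c,'blue',(0,0,200,400),.05))
go(525,161.5,150,10)"
```

```text
time: 15.2
eef_pos: [0.4161, -0.0817, 0.0126]
tcp_rot: [0.997, -0.072, -0.001, -0.0]
contact_force: [-5.7, 1.3, 10.3]
opening: 0.536
finger_force: 44.3
time: 16.2
eef_pos: [0.4172, -0.0822, 0.2152]
tcp_rot: [0.997, -0.072, 0.002, 0.001]
contact_force: [0.3, 0.1, 0.3]
opening: 1.002
finger_force: 0.0
time: 16.4
eef_pos: [0.4162, -0.0818, 0.2115]
tcp_rot: [0.997, -0.072, 0.001, 0.0]
contact_force: [-0.4, 0.6, 0.1]
opening: 1.004
finger_force: 0.0
y [ 417.   -81.1   82.5   44.9   -8.1 3315. ]
r [504.2 268.6 124.9  54.2  10.3 435. ]
blue [ 531.2  158.5  133.3   54.6    6.9 4354. ]
now [415.1 -81.3 209.3] a0 -8.3 t 16.5 | shift [  74.  -256.    59.3] yaw -18.3
```

```bash
python3 -m crank '[[[12,-40,0],-6,0],[[25,-85,0],-12,0],[[38,-130,0],-18,0],[[52,-175,0],-18,0],[[64,-220,0],-18,0],[[74,-256,0],-18,0],[[74,-256,0],-18,0],[[74,-256,0],-18,0],[[74,-256,0],-18,0]]'
python3 -c "
from h import *
c=cam('wrist','w7.png')
print('b',rect3(c,'blue',(240,0,400,300),.05),'r',rect3(c,'red',(100,50,260,300),.05))
go(525,161.5,12,10)"
```

```text
time: 17.4
eef_pos: [0.5253, 0.1601, 0.2097]
tcp_rot: [0.996, 0.084, -0.002, 0.0]
contact_force: [0.0, -0.5, 0.7]
opening: 1.0
finger_force: 0.0
b [ 525.8  161.3  118.5   45.1   10.  3332. ] r [ 507.2  268.1  117.6   45.8    9.8 3460. ]
now [525.5 159.9 210.2] a0 9.6 t 17.45 | shift [  0.2  -1.7 198.2] yaw -0.4
```

View pics/w7.png

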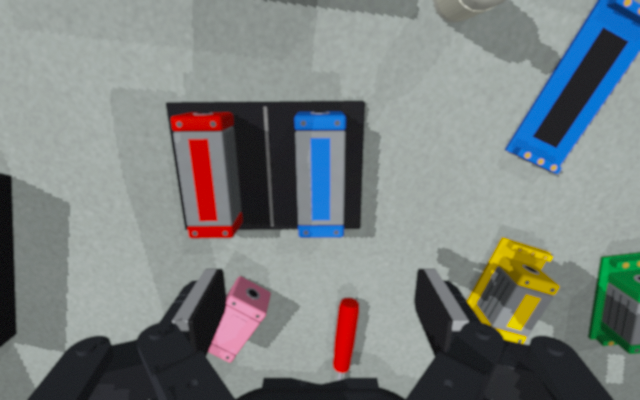

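Blue is alone on the plate at (320,173), centred under the tool and square. Descend.

```bash
python3 -m crank '[[[0,-1,40],0,0],[[0,-1,85],0,0],[[0,-1,125],0,0],[[0,-1,155],0,0],[[0,-1,175],0,0],[[0,-1,185],0,0],[[0,-1,190],0,0],[[0,-1,190],0,0],[[0,-1,190],0,0]]'
python3 -c "
from h import *
go(525.8,161.4,13,10)"
```

```text
time: 18.35
eef_pos: [0.5272, 0.1618, 0.0227]
tcp_rot: [0.996, 0.085, 0.001, -0.0]
contact_force: [0.2, -0.0, 0.1]
opening: 0.999
finger_force: 0.0
now [527.2 161.8  22.7] a0 9.7 t 18.35 | shift [-1.5  0.2  9.7] yaw -0.3
```

```bash
python3 -m crank '[[[-1,0,5],0,0],[[-1,0,8],0,0],[[-1,0,8],0,255],[[-1,0,8],0,255],[[-1,0,8],0,255],[[-1,0,8],0,255],[[-1,0,8],0,255],[[-1,0,8],0,255]]'
python3 -c "
from h import *
go(647,-77,150,-14)"
python3 -m crank '[[[0,0,-10],0,255],[[0,0,-40],0,255],[[0,0,-80],0,255],[[0,0,-125],0,255],[[0,0,-170],0,255],[[0,0,-190],0,255],[[0,0,-190],0,255],[[0,0,-190],0,255]]'
python3 -c "
from h import *
go(647,-77,200,-14)"
```

```text
time: 19.15
eef_pos: [0.5256, 0.1617, 0.0137]
tcp_rot: [0.996, 0.085, 0.0, 0.0]
contact_force: [0.7, -1.1, 1.6]
opening: 0.531
finger_force: 43.4
now [525.6 161.7  13.7] a0 9.7 t 19.15 | shift [  79.5  255.8 -136.2] yaw 23.7
time: 19.95
eef_pos: [0.524, 0.1617, 0.2021]
tcp_rot: [0.996, 0.085, -0.001, -0.0]
contact_force: [-0.4, -0.7, -3.2]
opening: 0.529
finger_force: 43.1
now [524.  161.7 202.1] a0 9.7 t 19.95 | shift [ 80.9 256.1   1.8] yaw 23.7
```

```bash
python3 -m crank '[[[12,38,0],6,255],[[25,80,0],12,255],[[39,124,0],18,255],[[53,168,0],24,255],[[68,214,0],24,255],[[81,256,0],24,255],[[81,256,30],24,255],[[81,256,70],24,255],[[81,256,70],24,255],[[81,256,70],24,255]]'
python3 -c "
from h import *
c=cam('wrist','w8.png')
go(647,-77,60,-14)"
```

```text
time: 20.95
eef_pos: [0.6458, -0.0762, 0.1297]
tcp_rot: [0.992, -0.124, -0.004, -0.001]
contact_force: [0.5, 1.5, -1.7]
opening: 0.534
finger_force: 42.9
now [647.7 -76.5 132.6] a0 -14.3 t 21.0 | shift [-0.4  0.7 72.6] yaw -0.3
```

View pics/w8.png

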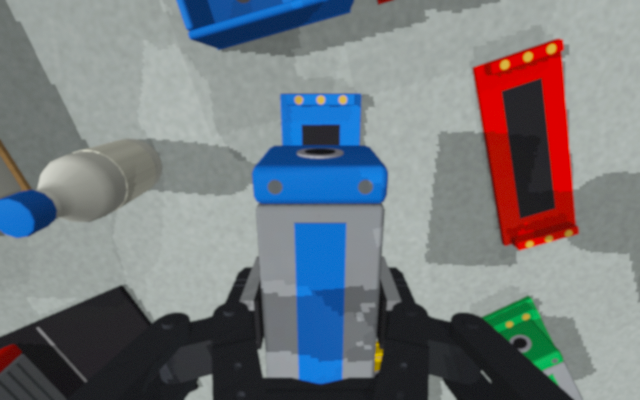

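The blue cradle end spans (281..360,94), centred at u = 320 and aligned with the module. The bottle stands at (90,190), clear of the arm. The red cradle is at (525,145).

```bash
python3 -c "
from h import *
c=dict(np.load('wrist.npz'))
a=px(c,281,94,.018);b=px(c,360,94,.018);d=b-a;print(a,b,np.linalg.norm(d),'ang',math.degrees(math.atan2(d[0],-d[1])))
m=(a+b)/2;t=math.radians(-14.1);p=m-78*np.array([math.cos(t),math.sin(t)]);print('centre',p)
print('cr',rect2(c,'red',(460,30,590,260),.008,21))
go(p[0],p[1],13.7,-14.1)
"
```

```text
[727.45822384 -67.57787655] [ 713.37709691 -122.64480552] 56.838761438971275 ang -14.343705036734308
centre [644.76764319 -76.10937012]
cr [ 6.3230e+02 -2.4450e+02  1.6220e+02  6.4200e+01  4.1000e+00  1.1605e+04]
now [647.7 -76.5 132.6] a0 -14.3 t 21.0 | shift [ -2.7   0.4 118.9] yaw -0.2
```

```bash
python3 -m crank '[[[-2,0,25],0,255],[[-2,0,55],0,255],[[-2,0,80],0,255],[[-2,0,95],0,255],[[-2,0,104],0,255],[[-2,0,108],0,255],[[-2,0,108],0,255],[[-2,0,108],0,255]]'
python3 -c "
from h import *
go(645.5,-76,13.7,-14.2)"
```

```text
time: 21.8
eef_pos: [0.6473, -0.0767, 0.0269]
tcp_rot: [0.992, -0.124, 0.001, 0.0]
contact_force: [0.2, -0.1, -3.6]
opening: 0.532
finger_force: 43.0
now [647.3 -76.7  26.9] a0 -14.3 t 21.8 | shift [-2.  -0.2 13.2] yaw -0.1
```

```bash
python3 -m crank '[[[-2,0,4],0,255],[[-2,0,7],0,255],[[-2,0,9],0,255],[[-2,0,11],0,255],[[-2,0,12],0,255],[[-2,0,13],0,255],[[-2,0,13],0,255],[[-2,0,13],0,255]]'
python3 -m crank '[[[0,0,0],0,150],[[0,0,0],0,80],[[0,0,0],0,0],[[0,0,0],0,0],[[0,0,0],0,0],[[0,0,-30],0,0],[[0,0,-75],0,0],[[0,0,-125],0,0],[[0,0,-170],0,0],[[0,0,-195],0,0]]'
python3 -m crank '[[[0,0,0],0,0],[[0,0,0],0,0]]'
python3 -c "
from h import *
c=cam('wrist','w9.png')
print('b',rect3(c,'blue',(200,50,440,300),.05))
for z in (.006,.012):print('cr',rect2(c,'red',(440,0,640,270),z,21),'cb',rect2(c,'blue',(200,50,440,300),z,21))
go(507,268.2,205,10)"
```

```text
time: 22.6
eef_pos: [0.6443, -0.0759, 0.0138]
tcp_rot: [0.992, -0.124, -0.0, 0.0]
contact_force: [-4.9, 0.8, 5.3]
opening: 0.531
finger_force: 44.0
time: 23.6
eef_pos: [0.6462, -0.0764, 0.2129]
tcp_rot: [0.992, -0.124, 0.004, 0.001]
contact_force: [0.3, -0.3, 0.2]
opening: 1.001
finger_force: 0.0
time: 23.8
eef_pos: [0.6442, -0.0759, 0.2073]
tcp_rot: [0.992, -0.124, 0.0, 0.0]
contact_force: [0.2, -0.6, -1.0]
opening: 0.996
finger_force: 0.0
b [ 645.2  -75.3  117.5   44.9  -14.3 4668. ]
cr [ 6.324e+02 -2.453e+02  1.615e+02  6.300e+01  4.200e+00  7.263e+03] cb [ 643.1  -75.2  160.2   62.3  -14.2 8800. ]
cr [ 6.340e+02 -2.427e+02  1.587e+02  6.190e+01  4.200e+00  7.263e+03] cb [ 644.5  -75.6  157.4   61.2  -14.2 8800. ]
now [643.4 -75.7 205.5] a0 -14.3 t 23.85 | shift [-217.1 -299.6    1.1] yaw -24.3
```

View pics/w9.png

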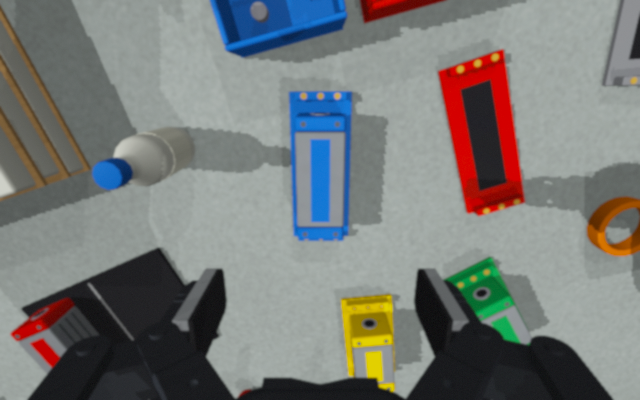

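Blue is centred in its cradle at (320,170). The red cradle, at (482,132), measures (634,-244) and 4.2°. Now red.

```bash
python3 -m crank '[[[-25,-35,0],-7,0],[[-50,-70,0],-14,0],[[-77,-107,0],-21,0],[[-104,-144,0],-24,0],[[-130,-180,0],-24,0],[[-157,-217,0],-24,0],[[-184,-254,0],-24,0],[[-217,-300,0],-24,0],[[-217,-300,0],-24,0],[[-217,-300,0],-24,0]]'
python3 -m crank '[[[0,0,0],0,0],[[0,0,0],0,0]]'
python3 -c "
from h import *
c=cam('wrist')
print('r',rect3(c,'red',(220,50,420,260),.05))
go(507,268.2,25,10)"
```

```text
time: 24.85
eef_pos: [0.5062, 0.2692, 0.2047]
tcp_rot: [0.996, 0.086, -0.002, 0.001]
contact_force: [0.2, 0.4, 0.0]
opening: 1.004
finger_force: 0.0
time: 25.05
eef_pos: [0.5084, 0.2669, 0.2065]
tcp_rot: [0.996, 0.084, -0.001, 0.0]
contact_force: [0.4, 0.5, 0.4]
opening: 0.998
finger_force: 0.0
r [ 506.8  269.8  117.9   44.9   10.  3237. ]
now [508.6 266.8 206.7] a0 9.6 t 25.1 | shift [ -1.2  -1.7 181.7] yaw -0.4
```

```bash
python3 -m crank '[[[-1,-2,40],0,0],[[-1,-2,85],0,0],[[-1,-2,125],0,0],[[-1,-2,155],0,0],[[-1,-2,172],0,0],[[-1,-2,180],0,0],[[-1,-2,184],0,0],[[-1,-2,184],0,0],[[-1,-2,184],0,0]]'
python3 -c "
from h import *
go(507,269,13.5,10)"
```

```text
time: 26.0
eef_pos: [0.5078, 0.2703, 0.0247]
tcp_rot: [0.996, 0.084, 0.001, -0.0]
contact_force: [0.3, -0.4, -0.8]
opening: 0.999
finger_force: 0.0
now [507.8 270.3  24.7] a0 9.7 t 26.0 | shift [-1.1  1.1 11.2] yaw -0.3
```

```bash
python3 -m crank '[[[-1,1,5],0,0],[[-1,1,9],0,0],[[-1,1,10],0,0],[[-1,1,10],0,255],[[-1,1,10],0,255],[[-1,1,10],0,255],[[-1,1,10],0,255],[[-1,1,10],0,255],[[-1,1,10],0,255]]'
python3 -m crank '[[[0,0,-10],0,255],[[0,0,-40],0,255],[[0,0,-80],0,255],[[0,0,-125],0,255],[[0,0,-170],0,255],[[0,0,-190],0,255],[[0,0,-190],0,255],[[0,0,-190],0,255]]'
python3 -c "
from h import *
go(634,-244,200,4.2)"
```

```text
time: 26.9
eef_pos: [0.5062, 0.2691, 0.0136]
tcp_rot: [0.996, 0.085, 0.0, -0.0]
contact_force: [0.2, 0.7, 1.6]
opening: 0.536
finger_force: 43.1
time: 27.7
eef_pos: [0.5051, 0.2688, 0.2025]
tcp_rot: [0.996, 0.085, -0.001, 0.0]
contact_force: [-1.0, -0.5, -2.6]
opening: 0.531
finger_force: 43.0
now [505.1 268.8 202.5] a0 9.7 t 27.7 | shift [ 40.5 527.1   2.5] yaw 5.5
```

```bash
python3 -m crank '[[[2,30,0],3,255],[[6,75,0],6,255],[[9,120,0],6,255],[[13,165,0],6,255],[[16,210,0],6,255],[[20,255,0],6,255],[[23,300,0],6,255],[[27,345,0],6,255],[[30,390,0],6,255],[[33,430,0],6,255]]'
python3 -m crank '[[[4,45,0],0,255],[[7,85,0],0,255],[[8,97,0],0,255],[[8,97,30],0,255],[[8,97,70],0,255],[[8,97,70],0,255],[[8,97,70],0,255],[[8,97,70],0,255]]'
python3 -c "
from h import *
c=cam('wrist','w10.png')
go(634,-244,60,4.2)"
```

```text
time: 28.7
eef_pos: [0.6094, -0.1508, 0.1993]
tcp_rot: [0.999, 0.032, -0.003, -0.001]
contact_force: [0.8, 1.4, -2.4]
opening: 0.533
finger_force: 42.9
time: 29.5
eef_pos: [0.6261, -0.2455, 0.1349]
tcp_rot: [0.999, 0.033, 0.001, 0.001]
contact_force: [-0.6, -0.4, -0.4]
opening: 0.533
finger_force: 42.7
now [ 626.5 -245.8  135.8] a0 3.7 t 29.55 | shift [ 7.3 -1.4 75.8] yaw -0.5
```

View pics/w10.png

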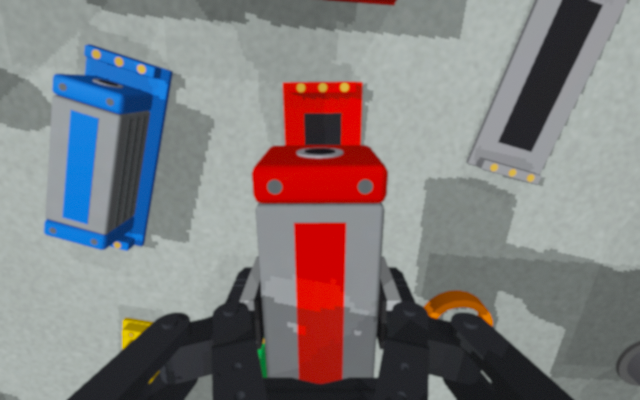

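The red cradle end spans (284..362,82), about 3 px right of the axis. The tape at (460,310) is clear of the fingers.

```bash
python3 -c "
from h import *
c=dict(np.load('wrist.npz'))
a=px(c,284,82,.018);b=px(c,362,82,.018);d=b-a;print(a,b,np.linalg.norm(d),'ang',math.degrees(math.atan2(d[0],-d[1])))
m=(a+b)/2;t=math.radians(4.1);p=m-78*np.array([math.cos(t),math.sin(t)]);print('centre',p)
go(p[0],p[1],13.6,4.1)
"
```

```text
[ 710.56477533 -213.02977451] [ 714.2198836  -269.74086951] 56.828761317517625 ang 3.687691440895128
centre [ 634.5919484  -246.96212267]
now [ 626.5 -245.8  135.8] a0 3.7 t 29.55 | shift [  7.6   1.5 122.2] yaw -0.4
```

```bash
python3 -m crank '[[[8,1,25],0,255],[[8,1,55],0,255],[[8,1,80],0,255],[[8,1,97],0,255],[[8,1,106],0,255],[[8,1,111],0,255],[[8,1,111],0,255],[[8,1,111],0,255]]'
python3 -c "
from h import *
go(634,-245.7,13.6,4.1)"
```

```text
time: 30.35
eef_pos: [0.6342, -0.2466, 0.0239]
tcp_rot: [0.999, 0.032, 0.001, 0.001]
contact_force: [-0.1, -0.2, -0.9]
opening: 0.533
finger_force: 42.9
now [ 634.2 -246.6   23.9] a0 3.7 t 30.35 | shift [-0.2 -0.9 10.3] yaw -0.4
```

```bash
python3 -m crank '[[[0,-1,3],0,255],[[0,-1,6],0,255],[[0,-1,8],0,255],[[0,-1,9],0,255],[[0,-1,10],0,255],[[0,-1,10],0,255],[[0,-1,10],0,255]]'
python3 -m crank '[[[0,0,0],0,150],[[0,0,0],0,80],[[0,0,0],0,0],[[0,0,0],0,0],[[0,0,0],0,0],[[0,0,-30],0,0],[[0,0,-75],0,0],[[0,0,-125],0,0],[[0,0,-170],0,0],[[0,0,-195],0,0]]'
python3 -m crank '[[[0,0,0],0,0],[[0,0,0],0,0],[[0,0,0],0,0]]'
python3 -c "
from h import *
c=cam('wrist','w11.png')
print('r',rect3(c,'red',(200,50,440,300),.05),rect2(c,'red',(200,50,440,300),.012,21))
cam('scene','scene2.png')"
```

```text
time: 31.05
eef_pos: [0.6332, -0.245, 0.0137]
tcp_rot: [0.999, 0.032, -0.0, -0.0]
contact_force: [-4.0, 2.6, 5.3]
opening: 0.535
finger_force: 43.6
time: 32.05
eef_pos: [0.6349, -0.2459, 0.2131]
tcp_rot: [0.999, 0.032, 0.003, 0.002]
contact_force: [-0.6, 0.8, 0.8]
opening: 1.0
finger_force: 0.0
time: 32.35
eef_pos: [0.632, -0.2444, 0.2044]
tcp_rot: [0.999, 0.032, -0.002, -0.001]
contact_force: [0.6, 0.2, -0.2]
opening: 1.0
finger_force: 0.0
r [ 6.339e+02 -2.438e+02  1.183e+02  4.470e+01  3.800e+00  4.790e+03] [ 6.344e+02 -2.465e+02  1.578e+02  6.050e+01  4.200e+00  8.960e+03]
```

View pics/scene2.png

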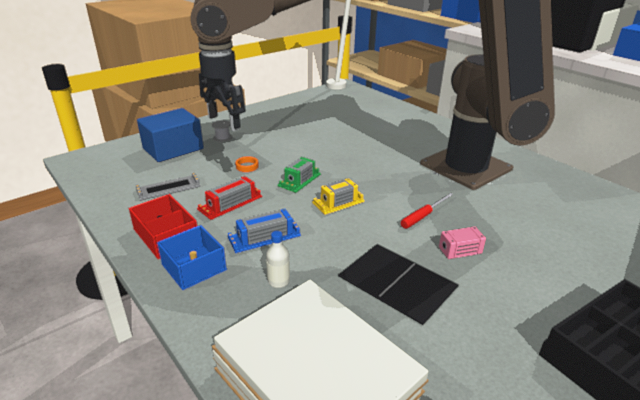

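View pics/w11.png

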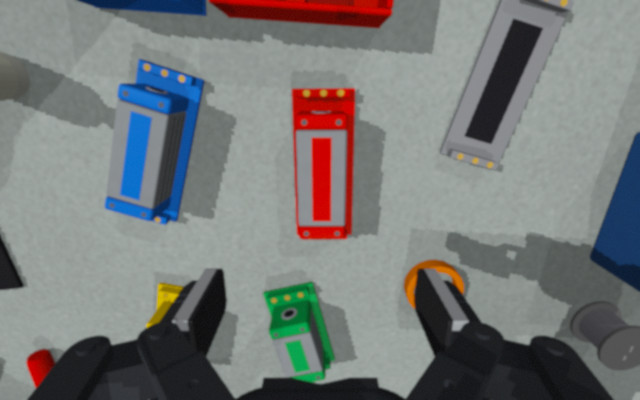

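All four modules sit in their own cradles (the red one at (322,165) is within about 3 mm of centre). The bottle at (278,262) and the tape at (247,163) in the scene view haven't moved, and the gripper is clear. Handing in.

```bash
python3 -c "
from plant import ctrl
print(ctrl.sign_off())"
```

```text
the job is handed in; nothing more can be done
None
```

All four modules are in the cradles of their own colours and look centred and square (within about 3 mm where I measured). The bottle and tape roll were left where they stood, and the job was handed in at about 32 s of the 120 s allowed. The hand-in returned no verdict.

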